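# Test a coil spring at its set height

### The arm

A 7-joint arm with a two-finger parallel gripper is mounted at the origin on the work surface; the furniture and walls round the work are solid. World frame = base frame: x ahead of the robot, y to its left, z up, the work surface at z = 0. Lengths are in m, angles in rad, forces in N, time in s.
With the tool pointing down it reaches from about 0.4 to 0.85 m from the base axis. Payload 4.5 kg.
Tool frame: the origin (TCP) lies at the very end of the fingers, on their centre line; the grasp point (between the pads) lies 19 mm behind it (r.grip_point_offset is the distance from the TCP to the grasp point, in m); z points along the fingers, y is the line along which they close (so a half turn about z gives the same grasp; the last joint's range is limited). The gripper opens to 88 mm and grips with 3 to 60 N. Pads are 18 mm wide; open, the fingers measure 123 mm over their backs; the gripper's body (75 mm by 187 mm) begins 45 mm behind the grasp point.
Start: joints at [1.281, 0.689, -0.195, 1.565, 0.157, 0.902, -0.215], TCP at [0.199, -0.593, 0.239] pointing down, gripper open.
Joint ranges: [-3.01, 3.01], [-0.46, 2.08], [-1.47, 1.51], [0.13, 2.56], [-1, 4.14], [0.04, 2.09], [-2.66, 2.66]. Speed limits (rad/s): [2.57, 2.57, 3.14, 3.14, 3.14, 3.14, 3.14].

### API

Orientations are given as a unit quaternion [x, y, z, w].
In Python, from plant import r gives the robot as it stands.
- The arm moves only by the tool carry_out, never from a script. Its argument "rows" is a list of rows, each a list of 3 entries, a list of its own where there are three numbers: the shift along the tool's x, y, z in cm, then the turn, a rotation vector about the tool's x, y, z in degrees, then the closure, from 0 (fully open) to 1 (shut). A call has 1 to 12 rows; each row is the pose to reach, as a shift and turn from the pose commanded when the call began, along the tool's axes at that moment; what a row does not reach only later rows make up. A row lasts 1/10 s, in which the tool goes at most 50 mm and 8.59 degrees, less where a joint would pass 70% of its speed; a pose out of reach is approached as far as the arm can. A call with a gripper value outside its range is refused whole. The fingers move at their own pace and stop on an object; "newtons" is the grip in N (left out, the last holds). Time passes only in rows, so rows that repeat a pose let the fingers close. It gives the time, the measured TCP pose, the force, the opening and the grip force at its end, in the units of the state.
- r.get_state(): the state, without advancing time (a new reading comes with each control period).
- r.snapshot(name): name is "scene" or "top"; returns a dict with "image" (420x560x3 uint8, red, green, blue), "fx", "fy", "cx", "cy" (pixels), "dist_coeffs" ([k1, k2, p1, p2, k3] as OpenCV has them; the pictures are not rectified), "pose" (4x4, takes a point from camera to world coordinates). Camera axes: x right, y up, looking along -z (the intrinsics and any distortion apply to the point x, -y, -z); pixel columns grow to the right and rows downward; lengths in m; the calibration is good to about 2 mm. A picture is of the moment at which its call begins. There is no depth.
- r.finish_job(): hands the job in; it is judged then, once.
The state is a dict: "clock": time; "q": joint angles; "qd": joint speeds; "joint_torque": joint torques, N m; "tool_pos": TCP position; "eef_rot": TCP orientation; "contact_force": force on the tool from outside, world axes, zero at the start; "moment": the same for the moment, N m; "opening": opening from 0.0 (shut) to 1.0 (fully open); "finger_force": force on a finger pad.
Only numpy, scipy, OpenCV 4.12 (cv2) and the standard library are available. Lean on these libraries where they do the work, as an engineer would, in place of code of your own. Each camera call takes 0.05 s, during which the arm holds its last target. There are 200 camera calls.

### The job

Test the tall, slim coil spring on the lever spring tester: stand it upright in the round cup of the weighing platen, setting it down gently so as not to run up the dial's maximum hand, then bring the lever down by its ball handle until the lever rests lightly on the height-stop screw, without forcing it, and hold it there steadily for about two seconds so that the dial settles. Then swing the lever back up out of the way and leave it there, with the spring standing free in the cup and the maximum hand keeping the reading. Leave the other things on the bench where they are.

Things in the scene. Friction and masses are not known exactly. Their poses are not given: they have to be found in the camera images.
- tester: grey lever spring tester, fixed on the bench. Base 112 x 262 mm (x, y), its top 40 mm above the bench. Origin on the bench under the cup's centre; x away from the dial, y towards the lever's hinge, z up. The stop screw stands at y = -50 mm, its head 16 mm across
- cup (a point): centre of the floor of the steel cup on the tester's weighing platen, 48 mm above the bench unloaded. The cup is a ring 41 mm across outside, 6 mm deep, its funnel mouth narrowing to a bore 28.6 mm wide for the 26 mm spring. The platen sinks 0.25 mm for each newton on it
- hinge (a point): middle of the lever's hinge pin, 85 mm from the cup's centre (tester's +y) and 103.5 mm above the bench; the hinge axis is parallel to the tester's x. Its bracket is 46 mm wide (43 mm over the pin) and 120 mm high
- handle (a point): centre of the black ball handle, 30 mm across, at the lever's end, 185 mm from the hinge axis; it runs on an arc about the hinge. Held at its two sides (fingers closing along the tester's x) the ball turns between the fingertips while the tool stays pointing down
- lever (a joint): lever angle, rad: 0 = level, pointing to the tester's -y; positive = raised, 1.57 upright; 1.68 to 1.85 at the start, 1.95 at most. It stays where it is left (hinge friction 0.12 N m; its weight, about 0.2 N m when level, helps it down). 85 mm from the hinge a swivelling presser foot, 33 mm across, meets the seated spring at about 0.2 rad
- stop_post: dark boss of the height stop, 19 mm across, 26 mm tall; origin under its centre, 40 mm above the bench. In it a steel thumb screw with a domed rubber tip (gives 0.2 mm a newton), locked at a height that differs from run to run and is not measured: the lever, 135 mm from its hinge, lands on it somewhere between +0.06 and -0.06 rad. The screw may carry 7 N at most
- stop (a point): point on the base's top under the stop screw. How landing feels at the ball handle: pressing only the spring, the push needed grows by about 0.17 N per mm of handle travel (3 to 8 N in all); once the lever sits on the screw it grows more than five times as fast and the dial stops rising. 4 N more at the handle puts about 5.5 N on the screw
- pointer (a joint): black dial pointer, rad from zero, clockwise: 0.22 rad for each newton on the platen (one tick = 1 N, 20 N full scale); the test gives some 9 to 18 N
- dial (a point): centre of the round white dial, 62 mm across over its rim, at the tester's front edge, facing up and to the tester's -x; its highest point is 50 mm above the bench
- max_hand (a joint): thin maximum hand of the dial, same scale as the pointer, which drags it up and leaves it at the highest load. At zero at the start; more than 8 N while the spring is being set down would spoil the reading
- spring: the spring to test: bright steel coil spring standing upright, 26 mm over the coils, 52 mm tall unloaded, about 65 g, 1 N per mm. Origin at the centre of its foot, z along its axis. Grip it round its coils; with the fingertips 10 mm or more above its foot they clear the cup's rim
- short_spring: another spring, shorter and wider (36 mm across, 30 mm tall), standing on the bench; not for this test, leave it. Origin at the centre of its foot
- side_cutter: side-cutting pliers with red handles lying on the bench, 129 mm long, 10 mm thick; leave them. Origin at the middle of the underside

How it is judged:
By the outcome, as a careful person would: the job done as asked, in the order asked, and still so for the second after the job is handed in, with the robot touching nothing.
It also fails if it takes over 72 s, if anything falls off the work surface, if the arm or the gripper's body presses on something with over 40 N, if the wrist force passes 120 N, or if a joint passes its speed limit or range.

## Working session

There is one attempt and no reset: what is moved stays moved. The work goes in short steps, Python scripts to look and compute and a tool call to move; the robot and the scene stay as the last step left them, time stands still between calls to the robot, and variables do not carry over. Pictures are saved under pics/ and viewed, at most 10 in all, crops included, and the job is handed in when it is done.

Besides the shell and the picture viewer there is one more tool, called after "Request:" as name(argument=value, ...), one argument or row to a line, values as JSON. carry_out: Moves the arm, as the interface text tells. Its arguments: {"type":"object","properties":{"rows":{"type":"array"},"newtons":{"type":"number"}},"required":["rows"]}

```bash
ls; mkdir -p pics; cat > h.py <<'E'
from plant import r
import numpy as np, cv2
def snap(n,f):
    s=r.snapshot(n); cv2.imwrite('pics/'+f+'.png',s['image'][:,:,::-1]); np.save(f'pics/{f}.npy',s,allow_pickle=True); return s
def ld(f): return np.load(f'pics/{f}.npy',allow_pickle=True).item()
def ray(s,u,v):
    K=np.array([[s['fx'],0,s['cx']],[0,s['fy'],s['cy']],[0,0,1.]])
    p=cv2.undistortPoints(np.array([[[u,v]]],float),K,np.array(s['dist_coeffs'],float))[0,0]
    P=np.array(s['pose']); return P[:3,3],P[:3,:3]@np.array([p[0],-p[1],-1])
def onz(s,u,v,z):
    o,d=ray(s,u,v); return o+d*(z-o[2])/d[2]
def proj(s,X):
    K=np.array([[s['fx'],0,s['cx']],[0,s['fy'],s['cy']],[0,0,1.]])
    P=np.array(s['pose']); c=P[:3,:3].T@(np.array(X)-P[:3,3]); c=c*[1,-1,-1]
    return cv2.projectPoints(c.reshape(1,1,3),np.zeros(3),np.zeros(3),K,np.array(s['dist_coeffs'],float))[0].ravel()
def two(a,ua,b,ub):
    o1,d1=ray(a,*ua);o2,d2=ray(b,*ub)
    t=np.linalg.lstsq(np.c_[d1,-d2],o2-o1,rcond=None)[0]
    p,q=o1+d1*t[0],o2+d2*t[1]; return (p+q)/2,np.linalg.norm(p-q)
E
python3 - <<'E'
from h import *
for n in('scene','top'):
    s=snap(n,n+'0'); print(n,s['fx'],np.round(s['pose'],3).tolist(),s['dist_coeffs'])
im=[cv2.imread(f'pics/{n}0.png') for n in('scene','top')]
print(r.get_state())
E
```

```text
pics
scene 473.00205411425543 [[0.713, 0.381, -0.588, -0.091], [-0.701, 0.381, -0.603, -0.607], [-0.005, 0.843, 0.539, 0.565], [0.0, 0.0, 0.0, 1.0]] [0.04330941 0.         0.         0.         0.        ]
top 381.4943518583678 [[-0.026, 0.996, -0.085, 0.334], [-0.999, -0.028, -0.022, -0.1], [-0.024, 0.084, 0.996, 0.921], [0.0, 0.0, 0.0, 1.0]] [-0.04757254  0.          0.          0.          0.        ]
{'clock': 0.1, 'q': array([ 1.280784  ,  0.68994484, -0.19454542,  1.566219  ,  0.15727122,
        0.90248464, -0.2151178 ]), 'qd': array([-0.00283772,  0.00015644,  0.0007472 , -0.00361082,  0.00070493,
        0.00135463, -0.00046654]), 'joint_torque': array([-3.23010761e-03, -5.28499174e+01, -1.27120011e+00, -1.53836578e+01,
       -5.24451735e-02,  2.02137933e-03,  5.29913359e-05]), 'tool_pos': array([ 0.1986663 , -0.59199365,  0.23796855]), 'eef_rot': array([ 9.86916815e-01,  1.61228114e-01, -1.71622594e-04, -8.15745785e-04]), 'contact_force': array([ 0.13198629, -0.06475758, -0.22219236]), 'moment': array([-0.02218813,  0.01165941,  0.04620831]), 'finger_force': 0.0, 'opening': 1.0002844071710262}
```

View pics/scene0.png

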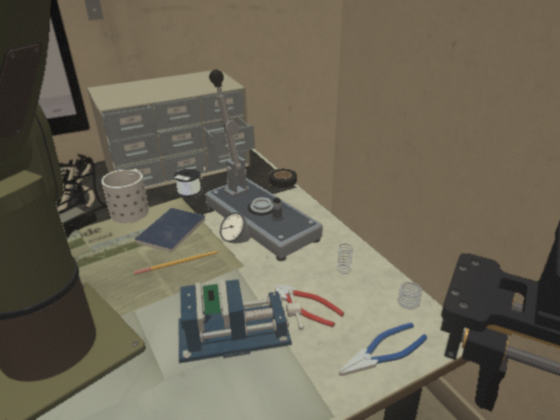

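View pics/top0.png

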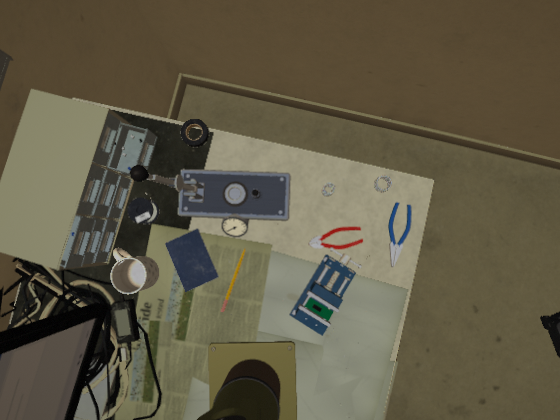

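The scene view shows the tall spring at (344,258), the cup at (262,205) and the raised ball at (216,77). In the top view the spring is at (328,190), the cup at (235,194), the ball at (139,173), the stop at (256,194) and the wide spring at (383,184).

```bash
python3 - <<'E'
from h import *
a,b=ld('scene0'),ld('top0')
for n,ua,ub in (('ball',(216.5,77),(139,173)),('cup',(262,205),(235,194)),('springmid',(344.5,258),(328,190)),('short',(409,295),(383,184)),('stop',(277,201),(256.5,194))):
    p,e=two(a,ua,b,ub); print(n,p.round(4),round(e,4))
for z in(.0,.048,.054): print(z,onz(b,235,194,z).round(4), onz(a,262,205,z).round(4))
im=cv2.imread('pics/top0.png')
g=im[...,0].astype(int)-im[...,2]
# base: bluish grey rectangle
roi=np.zeros(g.shape,np.uint8); roi[155:235,165:305]=1
m=((g>8)&(roi>0)).astype(np.uint8)
m=cv2.morphologyEx(m,cv2.MORPH_OPEN,np.ones((5,5)))
c=max(cv2.findContours(m,0,2)[0],key=cv2.contourArea); R=cv2.minAreaRect(c); bx=cv2.boxPoints(R); print(R)
print([onz(b,*p,.04).round(4).tolist() for p in bx])
P=[onz(b,*p,.04)[:2] for p in bx]; print([np.linalg.norm(P[i]-P[i-1]).round(4) for i in range(4)], [np.degrees(np.arctan2(*(P[i]-P[i-1]))).round(2) for i in range(4)])
big=[cv2.resize(im[150:250,120:400],None,fx=2.8,fy=2.8,interpolation=2)]
s=cv2.imread('pics/scene0.png')[170:300,190:430]
big.append(cv2.resize(s,(784,310),interpolation=2))
cv2.imwrite('pics/crop1.png',np.vstack(big))
E
```

```text
ball [0.4592 0.1562 0.2832] 0.0006
cup [0.449  0.0238 0.0491] 0.0016
springmid [ 0.4547 -0.193   0.0287] 0.0017
short [ 0.466  -0.3246  0.0184] 0.0006
stop [ 0.4428 -0.0289  0.0842] 0.0013
0.0 [0.4548 0.0313 0.    ] [0.5012 0.0833 0.    ]
0.048 [0.4485 0.0245 0.048 ] [0.4508 0.0247 0.048 ]
0.054 [0.4477 0.0236 0.054 ] [0.4445 0.0173 0.054 ]
((233.45559692382812, 193.76171875), (107.99237060546875, 44.044898986816406), 2.321530342102051)
[[0.4074, 0.1589, 0.04], [0.5116, 0.1544, 0.04], [0.4931, -0.1001, 0.04], [0.3903, -0.0931, 0.04]]
[np.float64(0.2525), np.float64(0.1043), np.float64(0.2551), np.float64(0.1031)] [np.float64(3.89), np.float64(92.46), np.float64(-175.84), np.float64(-86.11)]
```

View pics/crop1.png

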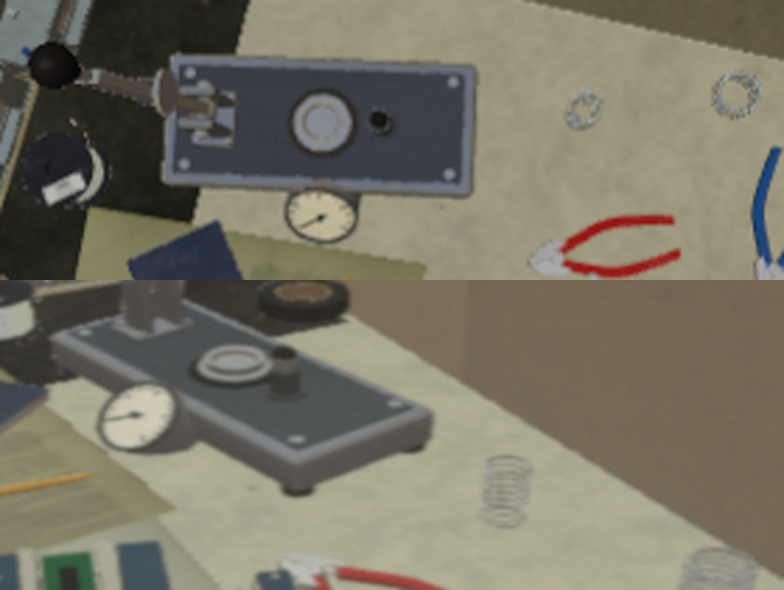

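The crop shows the cup ring, the stop post, the dial at zero and the upright spring. The long edges of the tester base run about 4° off the world y axis. Next I check clearance to the wall and the cabinet.

```bash
python3 - <<'E'
from h import *
a,b=ld('scene0'),ld('top0')
for p in((435,180),(328,160),(256,145),(215,130)): print('edge',p,onz(b,*p,0).round(3))
for n,ua,ub in (('cabtop',(245,90),(110,110)),('drawer',(253,126),(156,131))):
    p,e=two(a,ua,b,ub); print(n,p.round(4),round(e,4))
# spring circle estimates: bright/dark texture in top & scene
for f,(x0,x1,y0,y1) in(('scene0',(325,365,235,282)),('top0',(315,342,178,202))):
    im=cv2.imread(f'pics/{f}.png').astype(int)
    c=im[y0:y1,x0:x1]; sat=c.max(2)-c.min(2); bg=np.median(sat)
    m=np.abs(sat-bg)>np.abs(bg)*.3; ys,xs=np.nonzero(m)
    print(f,bg,m.sum(),xs.min()+x0,xs.max()+x0,ys.min()+y0,ys.max()+y0,xs.mean()+x0,ys.mean()+y0)
a2=ld('scene0')
for z in(0,.026,.052): print(proj(a,[.4547,-.193,z]),proj(b,[.4547,-.193,z]))
E
```

```text
edge (435, 180) [ 0.475 -0.457  0.   ]
edge (328, 160) [ 0.532 -0.198  0.   ]
edge (256, 145) [ 0.575 -0.022 -0.   ]
edge (215, 130) [0.617 0.079 0.   ]
cabtop [0.6045 0.2493 0.2014] 0.0016
drawer [0.5728 0.1806 0.1407] 0.0085
scene0 27.0 270 337 352 243 273 344.10740740740744 258.63703703703703
top0 29.0 103 322 334 182 195 328.06796116504853 188.7378640776699
[343.15051266 270.34103997] [327.08968333 191.37548659]
[343.96568267 259.25015053] [328.15163629 189.90948629]
[344.8102961  247.79933229] [329.2763226  188.35677799]
```

```bash
cat >> h.py <<'E'
from scipy.spatial.transform import Rotation as Ro
def to(X,yaw=None):
    "shift (cm, tool axes) and turn (deg) from measured pose to TCP X pointing down, tool x at yaw deg"
    st=r.get_state(); R=Ro.from_quat(st['eef_rot']); d=R.inv().apply(np.array(X)-st['tool_pos'])*100
    t=None
    if yaw is not None:
        y=np.radians(yaw); G=Ro.from_matrix(np.c_[[np.cos(y),np.sin(y),0],[np.sin(y),-np.cos(y),0],[0,0,-1]])
        t=(R.inv()*G).as_rotvec(degrees=True).round(2)
    print('clk',round(st['clock'],2),'pos',st['tool_pos'].round(4),'F',st['contact_force'].round(2),'open',round(st['opening'],3),'ff',round(st['finger_force'],2),'shift',d.round(2),'turn',t)
E
python3 -c "
from h import *
to([.456,-.193,.12],-4)"
```

```text
clk 0.1 pos [ 0.1987 -0.592   0.238 ] F [ 0.13 -0.06 -0.22] open 1.0 ff 0.0 shift [ 37.09 -29.62  11.84] turn [-9.000e-02  2.000e-02  2.256e+01]
```

Request:
carry_out(
  rows=[
    [[2,-1.6,0],[0,0,1],0],
    [[5,-4,0],[0,0,3],0],
    [[9,-7.2,0],[0,0,6],0],
    [[13,-10.4,1],[0,0,9],0],
    [[17,-13.6,2.5],[0,0,12],0],
    [[21,-16.8,4],[0,0,15],0],
    [[25,-20,5.5],[0,0,18],0],
    [[29,-23.2,7],[0,0,20.5],0],
    [[32.5,-26,9],[0,0,22],0],
    [[35.2,-28.1,10.5],[0,0,22.5],0],
    [[36.6,-29.2,11.5],[0,0,22.5],0],
    [[37.1,-29.6,11.8],[0,0,22.5],0],
  ],
  newtons=8,
)

```text
clock: 1.3
tool_pos: [0.4574, -0.1904, 0.1194]
eef_rot: [1.0, -0.032, -0.001, -0.001]
contact_force: [-0.1, -0.4, -0.4]
opening: 1.001
finger_force: 0.0
```

```bash
python3 - <<'E'
from h import *
a=snap('scene','s1');b=snap('top','t1')
to([.456,-.193,.014],-4)
A=cv2.resize(a['image'][180:330,250:450],None,fx=2,fy=2,interpolation=2)
B=cv2.resize(b['image'][130:280,230:430],None,fx=2,fy=2,interpolation=2)
cv2.imwrite('pics/c2.png',np.hstack([A,B])[:,:,::-1])
E
```

```text
clk 1.4 pos [ 0.4562 -0.1935  0.1204] F [ 0.23 -0.87  0.02] open 0.997 ff 0.0 shift [-1.000e-02 -5.000e-02  1.064e+01] turn [-0.    0.07  0.13]
```

View pics/c2.png

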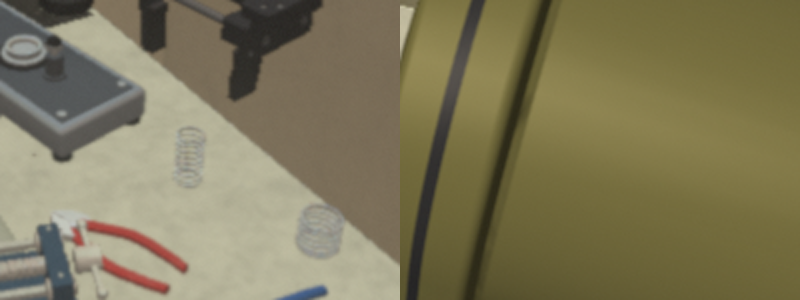

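The scene crop shows the open fingers above the spring at about (344,258), in line with it. The arm blocks the top view. I'll descend and grip.

Request:
carry_out(
  rows=[
    [[0,0,1.5],[0,0,0],0],
    [[0,0,4],[0,0,0],0],
    [[0,0,6.5],[0,0,0],0],
    [[0,0,8.7],[0,0,0],0],
    [[0,0,10],[0,0,0],0],
    [[0,0,10.5],[0,0,0],0.2],
    [[0,0,10.6],[0,0,0],0.5],
    [[0,0,10.6],[0,0,0],0.75],
    [[0,0,10.6],[0,0,0],0.85],
    [[0,0,10.6],[0,0,0],0.85],
    [[0,0,10.6],[0,0,0],0.85],
  ],
  newtons=8,
)

```text
clock: 2.5
tool_pos: [0.4568, -0.1939, 0.0152]
eef_rot: [0.999, -0.034, 0.0, 0.0]
contact_force: [-0.3, 0.8, 0.8]
opening: 0.479
finger_force: 0.0
```

```bash
python3 - <<'E'
from h import *
to([.456,-.193,.17],-4)
a=snap('scene','s2')
cv2.imwrite('pics/c3.png',cv2.resize(a['image'][180:310,270:430],None,fx=4,fy=4,interpolation=2)[:,:,::-1])
E
```

```text
clk 2.5 pos [ 0.4568 -0.1939  0.0152] F [-0.29  0.82  0.83] open 0.479 ff 0.0 shift [ -0.07  -0.08 -15.48] turn [ 0.02 -0.05  0.06]
```

View pics/c3.png

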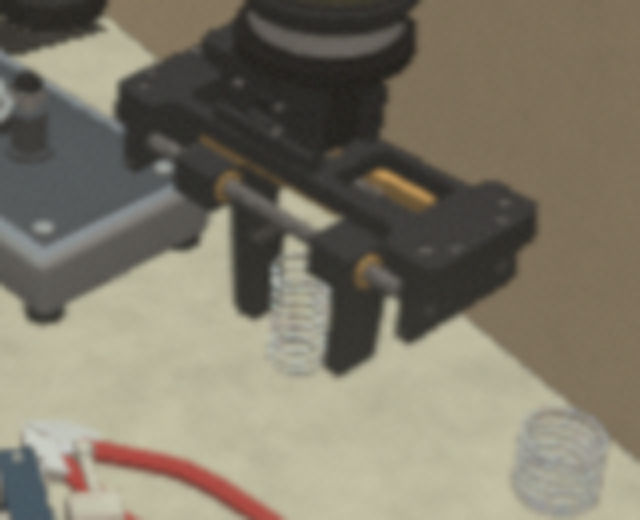

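The spring stands between the half-closed fingers, its foot at about (344.5,270.5), centred on the TCP. I'll finish the grip and lift.

Request:
carry_out(
  rows=[
    [[0,0,0],[0,0,0],0.9],
    [[0,0,0],[0,0,0],0.9],
    [[0,0,0],[0,0,0],0.9],
    [[0,0,0],[0,0,0],0.9],
    [[0,0,0],[0,0,0],0.9],
  ],
  newtons=8,
)

```text
clock: 3.05
tool_pos: [0.4565, -0.1937, 0.0148]
eef_rot: [0.999, -0.034, 0.0, -0.0]
contact_force: [-0.1, 0.9, 2.6]
opening: 0.289
finger_force: 8.0
```

```bash
python3 - <<'E'
from h import *
to([.456,-.193,.17],-4)
E
```

```text
clk 3.05 pos [ 0.4565 -0.1937  0.0148] F [-0.07  0.91  2.61] open 0.289 ff 8.0 shift [ -0.05  -0.07 -15.52] turn [-0.01 -0.01  0.06]
```

Request:
carry_out(
  rows=[
    [[0,0,-1],[0,0,0],0.9],
    [[0,0,-3],[0,0,0],0.9],
    [[0,0,-6],[0,0,0],0.9],
    [[0,0,-9],[0,0,0],0.9],
    [[0,0,-11.5],[0,0,0],0.9],
    [[0,0,-12.5],[0,0,0],0.9],
    [[0,0,-12.5],[0,0,0],0.9],
  ],
)

```text
clock: 3.75
tool_pos: [0.4571, -0.1943, 0.141]
eef_rot: [0.999, -0.035, 0.001, 0.001]
contact_force: [-0.8, -0.1, -1.1]
opening: 0.287
finger_force: 8.0
```

```bash
python3 - <<'E'
from h import *
print(r.get_state()['q'].round(2))
to([.449,.0238,.13],86);to([.449,.0238,.13],-94)
E
```

```text
[ 0.3   0.69  0.01  2.05 -0.02  0.41 -1.31]
clk 3.75 pos [ 0.4571 -0.1943  0.141 ] F [-0.84 -0.05 -1.1 ] open 0.287 ff 8.0 shift [ -2.32 -21.71   1.07] turn [ 1.700e-01 -8.000e-02 -8.997e+01]
clk 3.75 pos [ 0.4571 -0.1943  0.141 ] F [-0.84 -0.05 -1.1 ] open 0.287 ff 8.0 shift [ -2.32 -21.71   1.07] turn [-8.000e-02 -1.700e-01  9.003e+01]
```

Request:
carry_out(
  rows=[
    [[-0.1,-0.8,0],[0,0,-4],0.9],
    [[-0.3,-2.5,0],[0,0,-12],0.9],
    [[-0.5,-4.7,0],[0,0,-20],0.9],
    [[-0.7,-7,0],[0,0,-28],0.9],
    [[-1,-9.3,0],[0,0,-36],0.9],
    [[-1.2,-11.6,0],[0,0,-44],0.9],
    [[-1.5,-13.9,0],[0,0,-52],0.9],
    [[-1.7,-16.2,0],[0,0,-60],0.9],
    [[-2,-18.3,0],[0,0,-68],0.9],
    [[-2.1,-20,0],[0,0,-76],0.9],
    [[-2.2,-21.2,0],[0,0,-83],0.9],
    [[-2.3,-21.7,0],[0,0,-88],0.9],
  ],
)

```text
clock: 4.95
tool_pos: [0.4476, 0.0259, 0.1385]
eef_rot: [0.741, 0.672, -0.0, -0.001]
contact_force: [0.1, -0.3, -1.0]
opening: 0.29
finger_force: 8.0
```

Request:
carry_out(
  rows=[
    [[0,0,0],[0,0,-2],0.9],
    [[0,0,0],[0,0,-2],0.9],
    [[0,0,0],[0,0,-2],0.9],
  ],
)

```text
clock: 5.25
tool_pos: [0.4481, 0.0235, 0.1392]
eef_rot: [0.732, 0.681, -0.001, -0.0]
contact_force: [-0.0, 0.2, -0.5]
opening: 0.288
finger_force: 8.0
```

```bash
python3 - <<'E'
from h import *
a=snap('scene','s3')
cv2.imwrite('pics/c4.png',cv2.resize(a['image'][110:260,170:360],None,fx=4,fy=4,interpolation=2)[:,:,::-1])
to([.449,.0238,.07],86)
st=r.get_state();p=st['tool_pos']; R=Ro.from_quat(st['eef_rot'])
for k in (.0,.015): print('axis',k,proj(a,p+[0,0,-k]))
print(r.get_state()['q'].round(2))
E
```

```text
clk 5.3 pos [0.4482 0.0235 0.1393] F [ 0.05 -0.32 -1.31] open 0.286 ff 8.0 shift [0.04 0.09 6.93] turn [-0.04  0.03 -0.08]
axis 0.0 [259.75847423 166.10800261]
axis 0.015 [260.04272177 172.89612579]
[ 0.02  0.66 -0.28  2.17  0.49  0.37 -0.74]
```

View pics/c4.png

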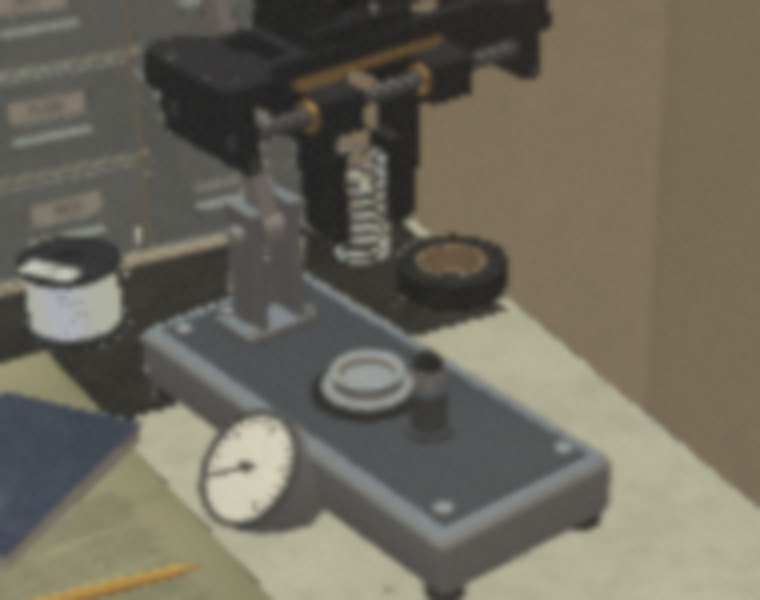

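The spring foot is at (260.2,172.5), as predicted from the TCP. The cup mouth centre is at about (262.2,203.2), the dial is at zero, and the spring hangs straight.

```bash
python3 - <<'E'
from h import *
a,b=ld('s3'),ld('top0')
print(onz(a,262.2,203.2,.054),onz(b,235,193.6,.054),two(a,(262.2,203.2),b,(235,193.6)))
s=a['image'][110:260,170:360].astype(np.uint8)
g=cv2.cvtColor(s,cv2.COLOR_RGB2GRAY)
m=(g>120).astype(np.uint8);n,l,st,c=cv2.connectedComponentsWithStats(m)
for i in range(1,n):
    x,y,w,h,ar=st[i]
    if 75<x+w/2<110 and 80<y+h/2<105: print(st[i]+[170,110,0,0,0],c[i]+[170,110])
b=b['image'];gb=cv2.cvtColor(b[175:215,215:250],cv2.COLOR_RGB2GRAY)
m=(gb>125).astype(np.uint8);n,l,st,c=cv2.connectedComponentsWithStats(m)
for i in range(1,n):
    if st[i][4]>60: print(st[i],c[i]+[215,175])
E
```

```text
[0.44948689 0.02225085 0.054     ] [0.4486483  0.02359138 0.054     ] (array([0.44926863, 0.02315296, 0.05365733]), np.float64(0.001507177626387316))
[264 190   1   1   1] [264. 190.]
[266 191   1   1   1] [266. 191.]
[269 193   1   1   1] [269. 193.]
[251 197  22  15 208] [261.5        203.95673077]
[ 11  10  19  18 243] [235.11522634 193.71604938]
```

Request:
carry_out(
  rows=[
    [[0,0.05,1],[0,0,0],0.9],
    [[0,0.1,3],[0,0,0],0.9],
    [[0,0.1,5],[0,0,0],0.9],
    [[0,0.1,6.2],[0,0,0],0.9],
    [[0,0.1,6.7],[0,0,0],0.9],
    [[0,0.1,6.9],[0,0,0],0.9],
    [[0,0.1,7.1],[0,0,0],0.9],
    [[0,0.1,7.25],[0,0,0],0.9],
    [[0,0.1,7.4],[0,0,0],0.9],
    [[0,0.1,7.5],[0,0,0],0.9],
    [[0,0.1,7.6],[0,0,0],0.9],
    [[0,0.1,7.6],[0,0,0],0.9],
  ],
)

```text
clock: 6.5
tool_pos: [0.4501, 0.0246, 0.0639]
eef_rot: [0.731, 0.682, 0.001, 0.0]
contact_force: [0.9, 1.2, 2.0]
opening: 0.288
finger_force: 8.0
```

```bash
python3 - <<'E'
from h import *
to([.449,.0232,.063],86)
a=snap('scene','s4')
cv2.imwrite('pics/c5.png',cv2.resize(a['image'][130:260,200:330],None,fx=4,fy=4,interpolation=2)[:,:,::-1])
E
```

```text
clk 6.5 pos [0.4501 0.0246 0.0639] F [0.92 1.23 2.02] open 0.288 ff 8.0 shift [-0.15 -0.1   0.09] turn [ 0.08 -0.05  0.08]
```

View pics/c5.png

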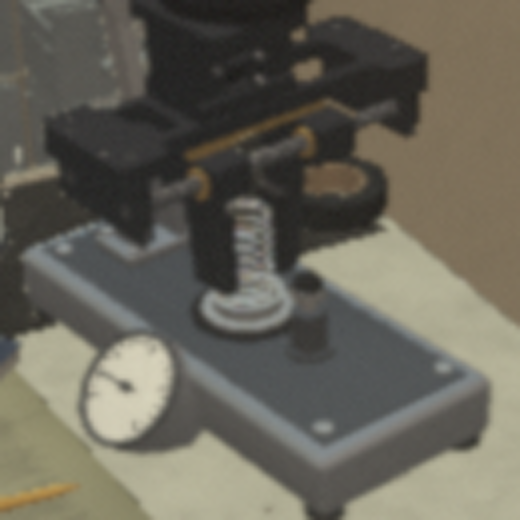

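The spring foot is in the cup mouth at about (262,204) and the dial shows roughly 3 N. The side force means the funnel is pushing it towards +x, +y, so I'll ease that way and then release.

Request:
carry_out(
  rows=[
    [[0.05,0.05,-0.1],[0,0,0],0.9],
    [[0.15,0.1,-0.1],[0,0,0],0.9],
    [[0.2,0.15,0],[0,0,0],0.9],
    [[0.2,0.15,0.05],[0,0,0],0.9],
    [[0.2,0.15,0.05],[0,0,0],0.9],
  ],
)

```text
clock: 7.05
tool_pos: [0.4507, 0.0258, 0.063]
eef_rot: [0.731, 0.682, -0.0, -0.0]
contact_force: [-0.2, -0.9, -1.4]
opening: 0.285
finger_force: 8.0
```

```bash
python3 - <<'E'
from h import *
to([.449,.0232,.063],86)
E
```

```text
clk 7.05 pos [0.4507 0.0258 0.063 ] F [-0.17 -0.86 -1.39] open 0.285 ff 8.0 shift [-0.27 -0.15  0.  ] turn [-0.04  0.03  0.05]
```

Request:
carry_out(
  rows=[
    [[-0.03,0,0.05],[0,0,0],0.9],
    [[-0.05,0,0.1],[0,0,0],0.9],
    [[-0.05,0,0.15],[0,0,0],0.9],
    [[-0.05,0,0.15],[0,0,0],0.9],
    [[-0.05,0,0.15],[0,0,0],0.65],
    [[-0.05,0,0.15],[0,0,0],0.6],
    [[-0.05,0,0.15],[0,0,0],0.5],
    [[-0.05,0,0.15],[0,0,0],0.5],
  ],
)

```text
clock: 7.85
tool_pos: [0.4511, 0.0254, 0.0617]
eef_rot: [0.731, 0.682, -0.0, 0.0]
contact_force: [0.6, -0.3, -0.0]
opening: 0.5
finger_force: 0.0
```

Request:
carry_out(
  rows=[
    [[0,0,0],[0,0,0],0.45],
    [[0,0,0],[0,0,0],0.4],
    [[0,0,-0.5],[0,0,0],0.4],
    [[0,0,-2],[0,0,0],0.4],
    [[0,0,-4.5],[0,0,0],0.4],
    [[0,0,-7.5],[0,0,0],0.4],
    [[0,0,-10],[0,0,0],0.4],
    [[0,0,-11],[0,0,0],0.4],
    [[0,0,-11],[0,0,0],0.4],
  ],
)

```text
clock: 8.75
tool_pos: [0.4517, 0.0254, 0.1728]
eef_rot: [0.731, 0.682, 0.001, 0.001]
contact_force: [-0.1, 0.1, -0.8]
opening: 0.597
finger_force: 0.0
```

```bash
python3 - <<'E'
from h import *
to([.449,.0232,.063],86)
a=snap('scene','s5')
cv2.imwrite('pics/c6.png',cv2.resize(a['image'][60:260,170:330],None,fx=3,fy=3,interpolation=2)[:,:,::-1])
E
```

```text
clk 8.75 pos [0.4517 0.0254 0.1728] F [-0.1   0.12 -0.78] open 0.597 ff 0.0 shift [-0.24 -0.29 10.98] turn [ 0.16 -0.03  0.02]
```

View pics/c6.png

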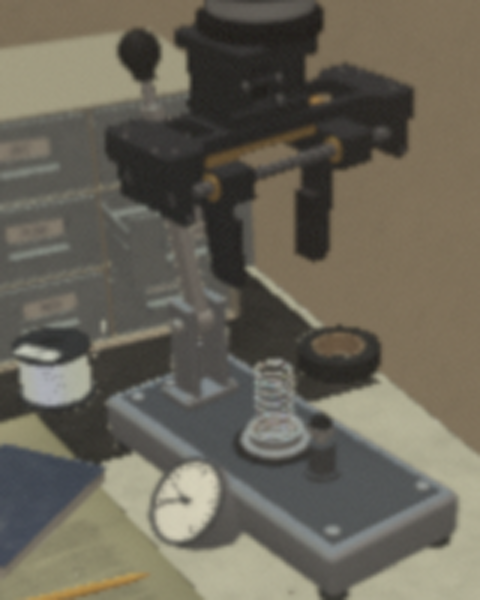

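The spring stands upright and centred in the cup, its base at crop (274,440), and the pointer is near zero. Next is the ball handle.

```bash
python3 - <<'E'
from h import *
a=ld('s5');b=ld('top0')
im=a['image'].astype(int);m=(im.max(2)<60).astype(np.uint8)[60:95,205:230]
n,l,st,c=cv2.connectedComponentsWithStats(m);i=1+st[1:,4].argmax();x,y,w,h,_=st[i];print('ball scene',x+205+w/2-.5,y+60,w,h)
im=b['image'].astype(int);m=(im.max(2)<45).astype(np.uint8)[160:187,125:155];m=cv2.morphologyEx(m,2,np.ones((5,5)))
n,l,st,c=cv2.connectedComponentsWithStats(m);i=1+st[1:,4].argmax();print('ball top',st[i]+[125,160,0,0,0],c[i]+[125,160])
print(two(a,(216.3,77),b,c[i]+[125,160]))
to([.4595,.157,.34],86);to([.4595,.157,.264],86)
E
```

```text
ball scene 216.0 71 13 16
ball top [132 160  23  27 417] [143.18465228 174.89928058]
(array([0.45438697, 0.14843004, 0.28588392]), np.float64(0.0013773060960917572))
clk 8.8 pos [0.4511 0.0253 0.1718] F [ 0.12 -0.23 -0.07] open 0.6 ff 0.0 shift [ 13.2   -0.06 -16.82] turn [0.05 0.   0.03]
clk 8.8 pos [0.4511 0.0253 0.1718] F [ 0.12 -0.23 -0.07] open 0.6 ff 0.0 shift [13.2  -0.07 -9.22] turn [0.05 0.   0.03]
```

Request:
carry_out(
  rows=[
    [[0,0,-2],[0,0,0],0.3],
    [[0,0,-5.5],[0,0,0],0.3],
    [[0,0,-9.5],[0,0,0],0.3],
    [[0,0,-13.5],[0,0,0],0.3],
    [[1,0,-16.2],[0,0,0],0.3],
    [[3.5,0,-16.8],[0,0,0],0.3],
    [[6.5,0,-16.8],[0,0,0],0.3],
    [[9.5,0,-16.8],[0,0,0],0.3],
    [[11.8,0,-16.8],[0,0,0],0.3],
    [[13,0,-16.8],[0,0,0],0.3],
    [[13.2,0,-16.8],[0,0,0],0.3],
    [[13.2,0,-16.8],[0,0,0],0.3],
  ],
)

```text
clock: 10.0
tool_pos: [0.4599, 0.1563, 0.3388]
eef_rot: [0.731, 0.682, -0.001, 0.0]
contact_force: [-0.6, -0.8, -0.8]
opening: 0.7
finger_force: 0.0
```

```bash
python3 - <<'E'
from h import *
to([.4595,.157,.264],86)
a=snap('scene','s6')
cv2.imwrite('pics/c7.png',cv2.resize(a['image'][0:150,140:320],None,fx=4,fy=4,interpolation=2)[:,:,::-1])
E
```

```text
clk 10.0 pos [0.4599 0.1563 0.3388] F [-0.61 -0.79 -0.79] open 0.7 ff 0.0 shift [ 0.08 -0.04  7.48] turn [-0.08  0.09  0.03]
```

View pics/c7.png

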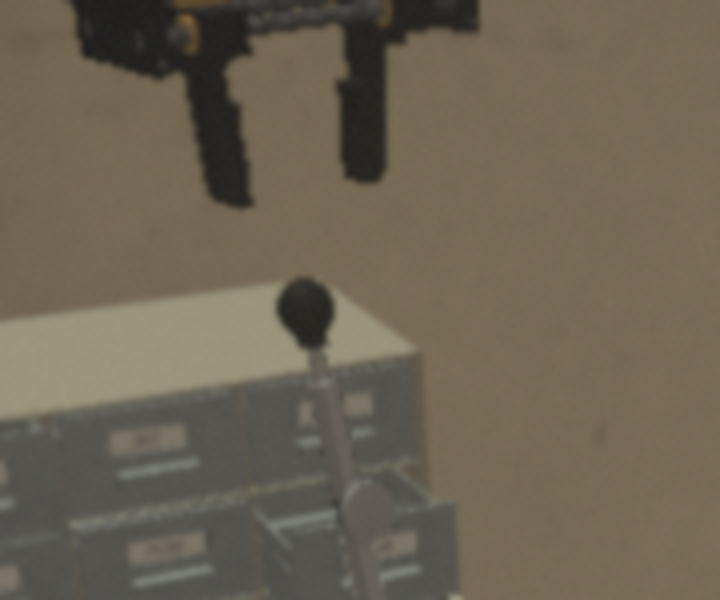

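The fingers straddle the ball, which is at (216.5,76.8), with the tips left and right of it and above. I'll descend and close.

Request:
carry_out(
  rows=[
    [[0,0,1.5],[0,0,0],0.3],
    [[0,0,4],[0,0,0],0.3],
    [[0,0,6.2],[0,0,0],0.3],
    [[0,0,7.2],[0,0,0],0.3],
    [[0,0,7.5],[0,0,0],0.4],
    [[0,0,7.5],[0,0,0],0.6],
    [[0,0,7.5],[0,0,0],0.9],
    [[0,0,7.5],[0,0,0],0.9],
    [[0,0,7.5],[0,0,0],0.9],
    [[0,0,7.5],[0,0,0],0.9],
    [[0,0,7.5],[0,0,0],0.9],
  ],
  newtons=15,
)

```text
clock: 11.15
tool_pos: [0.4601, 0.1578, 0.2652]
eef_rot: [0.731, 0.682, 0.001, -0.0]
contact_force: [-2.0, 0.2, 4.9]
opening: 0.321
finger_force: 15.0
```

```bash
python3 - <<'E'
from h import *
to([.4595,.157,.264],86)
t0=1.826
for t in np.r_[t0:.2:-.15, .35,.3,.25,.2,.15,.1,.05,0,-.05]: print(t.round(3),(-18.5*(np.cos(t)-np.cos(t0))).round(2),(-18.5*(np.sin(t)-np.sin(t0))).round(2))
E
```

```text
clk 11.15 pos [0.4601 0.1578 0.2652] F [-1.96  0.2   4.9 ] open 0.321 ff 15.0 shift [-0.09 -0.06  0.12] turn [ 0.04 -0.05  0.07]
1.826 -0.0 -0.0
1.676 -2.73 -0.5
1.526 -5.5 -0.58
1.376 -8.25 -0.25
1.226 -10.92 0.49
1.076 -13.45 1.62
0.926 -15.79 3.12
0.776 -17.87 4.94
0.626 -19.66 7.06
0.476 -21.11 9.42
0.326 -22.2 11.98
0.35 -22.05 11.56
0.3 -22.34 12.43
0.25 -22.6 13.32
0.2 -22.8 14.23
0.15 -22.96 15.14
0.1 -23.08 16.05
0.05 -23.15 16.98
0.0 -23.17 17.9
-0.05 -23.15 18.83
```

Request:
carry_out(
  rows=[
    [[-0.9,0,-0.2],[0,0,0],0.9],
    [[-2.7,0,-0.5],[0,0,0],0.9],
    [[-4.6,0,-0.6],[0,0,0],0.9],
    [[-6.4,0,-0.5],[0,0,0],0.9],
    [[-8.2,0,-0.25],[0,0,0],0.9],
    [[-9.6,0,0.1],[0,0,0],0.9],
    [[-10.9,0,0.5],[0,0,0],0.9],
    [[-10.9,0,0.5],[0,0,0],0.9],
  ],
)

```text
clock: 11.95
tool_pos: [0.4524, 0.0458, 0.259]
eef_rot: [0.732, 0.681, -0.001, 0.0]
contact_force: [0.3, -2.5, 2.8]
opening: 0.323
finger_force: 14.9
```

```bash
python3 - <<'E'
from h import *
to([.4595,.157,.264],86); s=snap('scene','s7')
im=s['image'].astype(int); 
p=r.get_state()['tool_pos']+[0,0,.019]; print(p, np.hypot(p[1]-.1093,p[2]-.1035),np.arctan2(p[2]-.1035,.1093-p[1]))
E
```

```text
clk 11.95 pos [0.4524 0.0458 0.259 ] F [ 0.33 -2.45  2.77] open 0.323 ff 14.95 shift [11.14 -0.1  -0.52] turn [-0.05  0.11 -0.13]
[0.45253101 0.04696389 0.27837046] 0.1856487796737853 1.2283690563159384
```

Request:
carry_out(
  rows=[
    [[-1.2,0,0.5],[0,0,0],0.9],
    [[-2.5,0,1.1],[0,0,0],0.9],
    [[-3.7,0,1.85],[0,0,0],0.9],
    [[-4.9,0,2.65],[0,0,0],0.9],
    [[-6,0,3.5],[0,0,0],0.9],
    [[-7,0,4.5],[0,0,0],0.9],
    [[-7.9,0,5.5],[0,0,0],0.9],
    [[-8.7,0,6.6],[0,0,0],0.9],
    [[-9.5,0,7.7],[0,0,0],0.9],
    [[-10.2,0,8.9],[0,0,0],0.9],
    [[-10.7,0,10],[0,0,0],0.9],
    [[-11.1,0,11],[0,0,0],0.9],
  ],
)

```text
clock: 13.2
tool_pos: [0.4451, -0.0624, 0.1487]
eef_rot: [0.731, 0.682, 0.0, -0.0]
contact_force: [1.1, 2.6, -1.6]
opening: 0.321
finger_force: 15.0
```

Request:
carry_out(
  rows=[
    [[0,0,0],[0,0,0],0.9],
    [[0,0,0],[0,0,0],0.9],
  ],
)

```text
clock: 13.4
tool_pos: [0.4451, -0.0621, 0.1495]
eef_rot: [0.731, 0.682, 0.0, -0.0]
contact_force: [1.4, 1.1, -2.9]
opening: 0.322
finger_force: 15.1
```

```bash
cat >> h.py <<'E'
def lev(f=None):
    s=r.get_state(); p=s['tool_pos']+[0,0,.019]
    print('clk',s['clock'],'p',p.round(4),'r',np.hypot(p[1]-.1093,p[2]-.1035).round(4),'th',np.arctan2(p[2]-.1035,.1093-p[1]).round(4),'F',s['contact_force'].round(2),'open',s['opening'].round(3))
E
python3 -c "
from h import *
lev()"
```

```text
Traceback (most recent call last):
  File "h.py", line 31, in lev
    print('clk',s['clock'],'p',p.round(4),'r',np.hypot(p[1]-.1093,p[2]-.1035).round(4),'th',np.arctan2(p[2]-.1035,.1093-p[1]).round(4),'F',s['contact_force'].round(2),'open',s['opening'].round(3))
                                                                                                                                                                              ^^^^^^^^^^^^^^^^^^
AttributeError: 'float' object has no attribute 'round'
```

Request:
carry_out(
  rows=[
    [[-0.2,0,0.5],[0,0,0],0.9],
    [[-0.4,0,1.2],[0,0,0],0.9],
    [[-0.6,0,2],[0,0,0],0.9],
    [[-0.75,0,2.6],[0,0,0],0.9],
    [[-0.85,0,3.1],[0,0,0],0.9],
    [[-0.95,0,3.6],[0,0,0],0.9],
    [[-1,0,4],[0,0,0],0.9],
    [[-1.05,0,4.3],[0,0,0],0.9],
    [[-1.05,0,4.5],[0,0,0],0.9],
    [[-1.05,0,4.5],[0,0,0],0.9],
  ],
)

```text
clock: 14.4
tool_pos: [0.4444, -0.0728, 0.1046]
eef_rot: [0.731, 0.682, 0.0, 0.0]
contact_force: [1.5, 3.0, 1.0]
opening: 0.322
finger_force: 14.9
```

```bash
sed -i "s/s\['opening'\].round(3)/round(float(s['opening']),3)/" h.py
python3 - <<'E'
from h import *
lev(); snap('scene','s8')
E
```

```text
clk 14.4 p [ 0.4444 -0.0728  0.1236] r 0.1832 th 0.1101 F [1.48 2.99 1.05] open 0.322
```

```bash
cat >> h.py <<'E'
def meas(n=6):
    F=[];T=[]
    for _ in range(n):
        s=r.snapshot('scene'); st=r.get_state(); F.append(st['contact_force']); T.append(st['tool_pos'])
    F=np.mean(F,0);p=np.mean(T,0)
    g=cv2.cvtColor(s['image'],cv2.COLOR_RGB2GRAY).astype(float)
    c=proj(s,[0,0,0])
    print('clk',round(st['clock'],2),'p',p.round(4),'F',F.round(2)); return s
E
python3 - <<'E'
from h import *
s=meas()
A=cv2.resize(s['image'][140:260,190:310],None,fx=4,fy=4,interpolation=2)
d=cv2.resize(s['image'][205:249,208:256],None,fx=6,fy=6,interpolation=2)
c=np.zeros((480,770,3),np.uint8);c[:,:480]=A;c[:264,482:]=d
cv2.imwrite('pics/c8.png',c[:,:,::-1])
E
```

```text
clk 14.75 p [ 0.4444 -0.0728  0.1048] F [1.56 2.71 0.56]
```

View pics/c8.png

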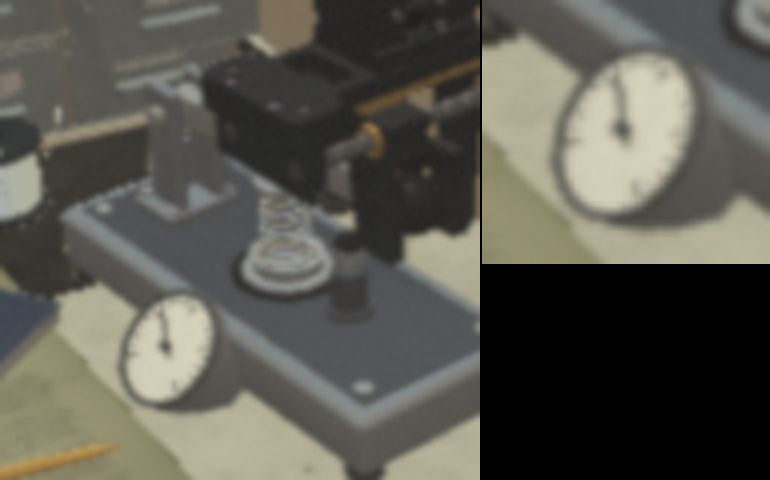

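The dial is visible: centre (231.3,226.7), pointer tip about (230.5,216.3), so roughly 6–7 N. The foot is on the spring, which stands straight in the cup. I'll step down in small increments and read force and pointer angle each time.

```bash
cat >> h.py <<'E'
def dial(s):
    g=cv2.cvtColor(s['image'],cv2.COLOR_RGB2GRAY).astype(np.float32)
    A=np.radians(np.arange(-60,420,1.)); q=np.arange(2.5,9.5,.5)
    mx=(231.3+np.cos(A)[:,None]*q).astype(np.float32); my=(226.7-np.sin(A)[:,None]*q*1.05).astype(np.float32)
    v=cv2.remap(g,mx,my,cv2.INTER_LINEAR).mean(1)
    k=v[60:420]; i=60+k.argmin(); w=np.clip(np.median(k)-v[i-12:i+13],0,None)**2
    return round(float((np.degrees(A[i-12:i+13])*w).sum()/w.sum()),1)
E
python3 - <<'E'
from h import *
for f in('s3','s5','s8'): print(f,dial(ld(f)))
print(dial(meas(1)))
E
```

```text
s3 187.0
s5 180.4
s8 98.8
clk 14.8 p [ 0.4444 -0.0728  0.1048] F [1.59 3.37 0.6 ]
98.9
```

Request:
carry_out(
  rows=[
    [[0.1,0,0.1],[0,0,0],0.9],
    [[0.15,0,0.2],[0,0,0],0.9],
    [[0.15,0,0.3],[0,0,0],0.9],
    [[0.15,0,0.4],[0,0,0],0.9],
    [[0.15,0,0.4],[0,0,0],0.9],
  ],
)

```text
clock: 15.3
tool_pos: [0.4443, -0.073, 0.1006]
eef_rot: [0.732, 0.682, -0.001, 0.001]
contact_force: [2.2, -5.0, 1.7]
opening: 0.319
finger_force: 14.8
```

```bash
python3 -c "
from h import *
print(dial(meas()))"
```

```text
clk 15.6 p [ 0.4443 -0.0729  0.1006] F [ 2.22 -5.41  1.78]
82.9
```

Request:
carry_out(
  rows=[
    [[-0.05,0,0.05],[0,0,0],0.9],
    [[-0.1,0,0.15],[0,0,0],0.9],
    [[-0.1,0,0.2],[0,0,0],0.9],
    [[-0.1,0,0.2],[0,0,0],0.9],
  ],
)

```text
clock: 16.0
tool_pos: [0.4443, -0.073, 0.0986]
eef_rot: [0.731, 0.682, -0.0, 0.0]
contact_force: [2.6, -5.5, 2.7]
opening: 0.32
finger_force: 14.8
```

```bash
python3 -c "
from h import *
print(dial(meas(4)))"
```

```text
clk 16.2 p [ 0.4443 -0.0731  0.0986] F [ 2.34 -4.84  2.19]
76.1
```

Request:
carry_out(
  rows=[
    [[0,0,0.1],[0,0,0],0.9],
    [[0,0,0.2],[0,0,0],0.9],
    [[0,0,0.2],[0,0,0],0.9],
  ],
)

```text
clock: 16.5
tool_pos: [0.4443, -0.0732, 0.0966]
eef_rot: [0.731, 0.682, -0.0, 0.0]
contact_force: [2.2, -5.0, 2.0]
opening: 0.321
finger_force: 14.7
```

```bash
python3 -c "
from h import *
print(dial(meas(4)))"
```

```text
clk 16.7 p [ 0.4443 -0.0732  0.0966] F [ 2.57 -5.3   2.54]
69.0
```

Request:
carry_out(
  rows=[
    [[-0.05,0,0.1],[0,0,0],0.9],
    [[-0.1,0,0.2],[0,0,0],0.9],
    [[-0.1,0,0.2],[0,0,0],0.9],
  ],
)

```text
clock: 17.0
tool_pos: [0.4443, -0.0733, 0.0946]
eef_rot: [0.731, 0.682, 0.0, 0.0]
contact_force: [2.0, -3.3, 1.6]
opening: 0.32
finger_force: 14.7
```

```bash
python3 -c "
from h import *
print(dial(meas(4)))"
```

```text
clk 17.2 p [ 0.4443 -0.0733  0.0947] F [ 2.27 -3.42  2.87]
62.1
```

Request:
carry_out(
  rows=[
    [[0,0,0.1],[0,0,0],0.9],
    [[0,0,0.2],[0,0,0],0.9],
    [[0,0,0.2],[0,0,0],0.9],
  ],
)

```text
clock: 17.5
tool_pos: [0.4443, -0.0733, 0.0926]
eef_rot: [0.731, 0.682, -0.0, 0.0]
contact_force: [3.2, -3.5, 1.8]
opening: 0.319
finger_force: 14.7
```

```bash
python3 -c "
from h import *
print(dial(meas(4)))"
```

```text
clk 17.7 p [ 0.4443 -0.0733  0.0926] F [ 2.92 -3.84  3.34]
55.5
```

Request:
carry_out(
  rows=[
    [[0,0,0.1],[0,0,0],0.9],
    [[0,0,0.1],[0,0,0],0.9],
  ],
)

```text
clock: 17.9
tool_pos: [0.4443, -0.0734, 0.0916]
eef_rot: [0.731, 0.682, -0.0, 0.0]
contact_force: [3.4, -4.8, 2.9]
opening: 0.323
finger_force: 14.7
```

```bash
python3 -c "
from h import *
print(dial(meas(4)))"
```

```text
clk 18.1 p [ 0.4443 -0.0734  0.0916] F [ 2.41 -4.64  2.69]
52.0
```

Request:
carry_out(
  rows=[
    [[0,0,0.1],[0,0,0],0.9],
    [[0,0,0.1],[0,0,0],0.9],
  ],
)

```text
clock: 18.3
tool_pos: [0.4443, -0.0733, 0.0906]
eef_rot: [0.731, 0.682, -0.0, 0.0]
contact_force: [3.0, -4.2, 3.2]
opening: 0.321
finger_force: 14.7
```

```bash
python3 -c "
from h import *
print(dial(meas(4)))"
```

```text
clk 18.5 p [ 0.4443 -0.0734  0.0906] F [ 3.03 -4.38  3.46]
48.5
```

Request:
carry_out(
  rows=[
    [[0,0,0.07],[0,0,0],0.9],
    [[0,0,0.14],[0,0,0],0.9],
    [[0,0,0.14],[0,0,0],0.9],
  ],
)

```text
clock: 18.8
tool_pos: [0.4443, -0.0734, 0.0892]
eef_rot: [0.731, 0.682, -0.0, 0.0]
contact_force: [2.3, -3.6, 3.2]
opening: 0.321
finger_force: 14.6
```

```bash
python3 -c "
from h import *
print(dial(meas(5)))"
```

```text
clk 19.05 p [ 0.4443 -0.0734  0.0892] F [ 2.74 -4.33  3.56]
44.0
```

Request:
carry_out(
  rows=[
    [[0,0,0.07],[0,0,0],0.9],
    [[0,0,0.14],[0,0,0],0.9],
    [[0,0,0.14],[0,0,0],0.9],
  ],
)

```text
clock: 19.35
tool_pos: [0.4443, -0.0734, 0.0879]
eef_rot: [0.731, 0.682, -0.0, 0.0]
contact_force: [2.9, -4.1, 4.0]
opening: 0.324
finger_force: 14.6
```

```bash
python3 -c "
from h import *
print(dial(meas(5)))"
```

```text
clk 19.6 p [ 0.4443 -0.0734  0.0879] F [ 2.42 -4.14  3.79]
38.5
```

Request:
carry_out(
  rows=[
    [[0,0,0.07],[0,0,0],0.9],
    [[0,0,0.14],[0,0,0],0.9],
    [[0,0,0.14],[0,0,0],0.9],
  ],
)

```text
clock: 19.9
tool_pos: [0.4443, -0.0734, 0.0865]
eef_rot: [0.731, 0.682, -0.0, 0.0]
contact_force: [3.7, -4.4, 4.2]
opening: 0.321
finger_force: 14.6
```

```bash
python3 -c "
from h import *
print(dial(meas(5)))"
```

```text
clk 20.15 p [ 0.4443 -0.0734  0.0865] F [ 2.9  -4.39  3.99]
32.9
```

Request:
carry_out(
  rows=[
    [[0,0,0.07],[0,0,0],0.9],
    [[0,0,0.14],[0,0,0],0.9],
    [[0,0,0.14],[0,0,0],0.9],
  ],
)

```text
clock: 20.45
tool_pos: [0.4443, -0.0734, 0.0851]
eef_rot: [0.731, 0.682, -0.0, 0.0]
contact_force: [2.4, -5.3, 4.1]
opening: 0.32
finger_force: 14.6
```

```bash
python3 -c "
from h import *
print(dial(meas(5)))"
```

```text
clk 20.7 p [ 0.4443 -0.0734  0.0851] F [ 2.73 -4.29  4.71]
27.2
```

Request:
carry_out(
  rows=[
    [[0,0,0.05],[0,0,0],0.9],
    [[0,0,0.1],[0,0,0],0.9],
    [[0,0,0.1],[0,0,0],0.9],
  ],
)

```text
clock: 21.0
tool_pos: [0.4443, -0.0734, 0.0841]
eef_rot: [0.731, 0.682, -0.0, 0.0]
contact_force: [3.3, -4.4, 4.0]
opening: 0.32
finger_force: 14.5
```

```bash
python3 -c "
from h import *
print(dial(meas(5)))"
```

```text
clk 21.25 p [ 0.4443 -0.0734  0.0841] F [ 2.45 -4.53  4.88]
23.0
```

Still rising at the spring rate (0.2 N/mm, dial −4°/mm), so I continue.

Request:
carry_out(
  rows=[
    [[0,0,0.07],[0,0,0],0.9],
    [[0,0,0.14],[0,0,0],0.9],
    [[0,0,0.14],[0,0,0],0.9],
  ],
)

```text
clock: 21.55
tool_pos: [0.4443, -0.0733, 0.0827]
eef_rot: [0.731, 0.682, 0.0, 0.0]
contact_force: [2.2, -4.2, 3.8]
opening: 0.323
finger_force: 14.5
```

```bash
python3 -c "
from h import *
print(dial(meas(5)))"
```

```text
clk 21.8 p [ 0.4443 -0.0733  0.0827] F [ 3.01 -4.26  4.42]
15.0
```

Request:
carry_out(
  rows=[
    [[0,0,0.07],[0,0,0],0.9],
    [[0,0,0.14],[0,0,0],0.9],
    [[0,0,0.14],[0,0,0],0.9],
  ],
)

```text
clock: 22.1
tool_pos: [0.4443, -0.0733, 0.0813]
eef_rot: [0.731, 0.682, 0.0, 0.0]
contact_force: [2.2, -4.1, 4.1]
opening: 0.325
finger_force: 14.5
```

```bash
python3 -c "
from h import *
print(dial(meas(5)))"
```

```text
clk 22.35 p [ 0.4443 -0.0733  0.0813] F [ 2.54 -4.41  4.72]
7.4
```

Request:
carry_out(
  rows=[
    [[0,0,0.07],[0,0,0],0.9],
    [[0,0,0.14],[0,0,0],0.9],
    [[0,0,0.14],[0,0,0],0.9],
  ],
)

```text
clock: 22.65
tool_pos: [0.4443, -0.0733, 0.0799]
eef_rot: [0.731, 0.682, 0.0, 0.0]
contact_force: [2.4, -4.7, 5.0]
opening: 0.32
finger_force: 14.5
```

```bash
python3 -c "
from h import *
print(dial(meas(5)))"
```

```text
clk 22.9 p [ 0.4443 -0.0733  0.0799] F [ 3.04 -4.32  5.14]
359.2
```

Request:
carry_out(
  rows=[
    [[0,0,0.07],[0,0,0],0.9],
    [[0,0,0.14],[0,0,0],0.9],
    [[0,0,0.14],[0,0,0],0.9],
  ],
)

```text
clock: 23.2
tool_pos: [0.4443, -0.0732, 0.0785]
eef_rot: [0.731, 0.682, 0.0, 0.0]
contact_force: [2.7, -4.5, 5.3]
opening: 0.319
finger_force: 14.4
```

```bash
python3 -c "
from h import *
print(dial(meas(5)))"
```

```text
clk 23.45 p [ 0.4443 -0.0732  0.0785] F [ 2.76 -3.8   5.2 ]
352.8
```

Request:
carry_out(
  rows=[
    [[0,0,0.07],[0,0,0],0.9],
    [[0,0,0.14],[0,0,0],0.9],
    [[0,0,0.14],[0,0,0],0.9],
  ],
)

```text
clock: 23.75
tool_pos: [0.4443, -0.0732, 0.0772]
eef_rot: [0.731, 0.682, 0.0, 0.0]
contact_force: [3.0, -4.4, 5.8]
opening: 0.319
finger_force: 14.4
```

```bash
python3 -c "
from h import *
print(dial(meas(5)))"
```

```text
clk 24.0 p [ 0.4443 -0.0732  0.0772] F [ 2.82 -4.24  5.55]
345.2
```

Request:
carry_out(
  rows=[
    [[0,0,0.07],[0,0,0],0.9],
    [[0,0,0.14],[0,0,0],0.9],
    [[0,0,0.14],[0,0,0],0.9],
  ],
)

```text
clock: 24.3
tool_pos: [0.4443, -0.0731, 0.0758]
eef_rot: [0.731, 0.682, 0.0, 0.0]
contact_force: [2.9, -4.3, 5.7]
opening: 0.324
finger_force: 14.4
```

```bash
python3 -c "
from h import *
print(dial(meas(5)))"
```

```text
clk 24.55 p [ 0.4443 -0.0731  0.0758] F [ 2.29 -3.62  5.62]
334.0
```

Request:
carry_out(
  rows=[
    [[0,0,0.05],[0,0,0],0.9],
    [[0,0,0.1],[0,0,0],0.9],
    [[0,0,0.1],[0,0,0],0.9],
  ],
)

```text
clock: 24.85
tool_pos: [0.4443, -0.073, 0.0748]
eef_rot: [0.731, 0.682, 0.0, 0.0]
contact_force: [3.1, -3.6, 5.3]
opening: 0.321
finger_force: 14.3
```

```bash
python3 -c "
from h import *
print(dial(meas(5)))"
```

```text
clk 25.1 p [ 0.4443 -0.073   0.0748] F [ 2.82 -3.51  5.57]
328.5
```

Request:
carry_out(
  rows=[
    [[0,0,0.05],[0,0,0],0.9],
    [[0,0,0.1],[0,0,0],0.9],
    [[0,0,0.1],[0,0,0],0.9],
  ],
)

```text
clock: 25.4
tool_pos: [0.4443, -0.073, 0.0738]
eef_rot: [0.731, 0.682, 0.0, 0.0]
contact_force: [1.8, -3.7, 5.8]
opening: 0.32
finger_force: 14.3
```

```bash
python3 -c "
from h import *
print(dial(meas(5)))"
```

```text
clk 25.65 p [ 0.4443 -0.073   0.0738] F [ 2.44 -3.75  6.17]
322.8
```

Request:
carry_out(
  rows=[
    [[0,0,0.05],[0,0,0],0.9],
    [[0,0,0.1],[0,0,0],0.9],
    [[0,0,0.1],[0,0,0],0.9],
  ],
)

```text
clock: 25.95
tool_pos: [0.4444, -0.0729, 0.0729]
eef_rot: [0.731, 0.682, 0.0, 0.0]
contact_force: [2.6, -2.8, 7.1]
opening: 0.317
finger_force: 14.2
```

```bash
python3 -c "
from h import *
print(dial(meas(5)))"
```

```text
clk 26.2 p [ 0.4444 -0.0729  0.0729] F [ 2.66 -3.54  7.19]
316.5
```

Request:
carry_out(
  rows=[
    [[0,0,0.05],[0,0,0],0.9],
    [[0,0,0.05],[0,0,0],0.9],
  ],
)

```text
clock: 26.4
tool_pos: [0.4444, -0.0729, 0.0725]
eef_rot: [0.731, 0.682, 0.0, 0.0]
contact_force: [2.3, -2.6, 8.4]
opening: 0.319
finger_force: 14.1
```

```bash
python3 -c "
from h import *
print(dial(meas(6)))"
```

```text
clk 26.7 p [ 0.4444 -0.0729  0.0725] F [ 2.18 -2.91  8.17]
313.6
```

The load now climbs about 2.2 N/mm, over ten times the spring rate, so the lever has landed with roughly 2 N on the screw. I'll hold here.

Request:
carry_out(
  rows=[
    [[0,0,0],[0,0,0],0.9],
    [[0,0,0],[0,0,0],0.9],
    [[0,0,0],[0,0,0],0.9],
    [[0,0,0],[0,0,0],0.9],
    [[0,0,0],[0,0,0],0.9],
    [[0,0,0],[0,0,0],0.9],
    [[0,0,0],[0,0,0],0.9],
    [[0,0,0],[0,0,0],0.9],
    [[0,0,0],[0,0,0],0.9],
    [[0,0,0],[0,0,0],0.9],
    [[0,0,0],[0,0,0],0.9],
    [[0,0,0],[0,0,0],0.9],
  ],
)

```text
clock: 27.9
tool_pos: [0.4443, -0.0729, 0.0725]
eef_rot: [0.731, 0.682, 0.0, 0.0]
contact_force: [1.9, -3.7, 8.0]
opening: 0.326
finger_force: 14.1
```

```bash
python3 -c "
from h import *
s=meas(16);print(dial(s)); lev()
t0=-.067
for t in [-.067,0,.1,.2,.3,.4,.55,.7,.85,1,1.15,1.3,1.45,1.6,1.75,1.85]: print(t,(-18.5*(np.cos(t)-np.cos(t0))).round(2),(-18.5*(np.sin(t)-np.sin(t0))).round(2))
"
```

```text
clk 28.7 p [ 0.4444 -0.0729  0.0725] F [ 2.13 -3.23  8.58]
313.6
clk 28.7 p [ 0.4444 -0.0729  0.0915] r 0.1826 th -0.0658 F [ 2.79 -3.33  8.08] open 0.32
-0.067 -0.0 -0.0
0 -0.04 -1.24
0.1 0.05 -3.09
0.2 0.33 -4.91
0.3 0.78 -6.71
0.4 1.42 -8.44
0.55 2.69 -10.91
0.7 4.31 -13.16
0.85 6.25 -15.14
1 8.46 -16.81
1.15 10.9 -18.12
1.3 13.51 -19.06
1.45 16.23 -19.6
1.6 19.0 -19.73
1.75 21.76 -19.44
1.85 23.56 -19.02
```

Request:
carry_out(
  rows=[
    [[0,0,-0.4],[0,0,0],0.9],
    [[0,0,-1.2],[0,0,0],0.9],
    [[0,0,-2.2],[0,0,0],0.9],
    [[0.05,0,-3.1],[0,0,0],0.9],
    [[0.15,0,-4],[0,0,0],0.9],
    [[0.35,0,-4.9],[0,0,0],0.9],
    [[0.8,0,-6.7],[0,0,0],0.9],
    [[1.4,0,-8.4],[0,0,0],0.9],
    [[2.2,0,-10.1],[0,0,0],0.9],
    [[3.3,0,-11.9],[0,0,0],0.9],
    [[4.3,0,-13.15],[0,0,0],0.9],
    [[5.3,0,-14.3],[0,0,0],0.9],
  ],
)

```text
clock: 29.9
tool_pos: [0.448, -0.0187, 0.216]
eef_rot: [0.73, 0.683, 0.001, -0.0]
contact_force: [5.1, 0.6, -4.3]
opening: 0.322
finger_force: 15.2
```

```bash
python3 -c "
from h import *
lev(); print(dial(snap('scene','s9')))
t0=np.arctan2(14.3-1.24,18.5-5.3);print(t0)
for t in [.85,1,1.15,1.3,1.45,1.6,1.7,1.8]: print(t,(-18.5*(np.cos(t)-np.cos(t0))).round(2),(-18.5*(np.sin(t)-np.sin(t0))).round(2))
"
```

```text
clk 29.9 p [ 0.448  -0.0187  0.235 ] r 0.1835 th 0.7986 F [ 5.13  0.57 -4.27] open 0.322
180.3
0.780066911545735
0.85 0.94 -0.89
1 3.16 -2.56
1.15 5.59 -3.87
1.3 8.2 -4.81
1.45 10.92 -5.35
1.6 13.69 -5.48
1.7 15.53 -5.33
1.8 17.35 -5.0
```

Request:
carry_out(
  rows=[
    [[1,0.05,-0.9],[0,0,0],0.9],
    [[2,0.05,-1.8],[0,0,0],0.9],
    [[3.8,0.1,-2.95],[0,0,0],0.9],
    [[5.6,0.1,-3.9],[0,0,0],0.9],
    [[7.4,0.1,-4.6],[0,0,0],0.9],
    [[9.2,0.1,-5.05],[0,0,0],0.9],
    [[11,0.1,-5.35],[0,0,0],0.9],
    [[12.8,0.1,-5.5],[0,0,0],0.9],
    [[14.4,0.1,-5.45],[0,0,0],0.9],
    [[15.8,0.1,-5.3],[0,0,0],0.9],
    [[16.8,0.1,-5.1],[0,0,0],0.9],
    [[17,0.1,-5.05],[0,0,0],0.9],
  ],
)

```text
clock: 31.15
tool_pos: [0.4594, 0.1494, 0.265]
eef_rot: [0.731, 0.683, -0.001, -0.0]
contact_force: [1.7, -1.8, -2.3]
opening: 0.318
finger_force: 15.1
```

```bash
python3 -c "
from h import *
lev()
"
```

```text
clk 31.15 p [0.4594 0.1494 0.284 ] r 0.1849 th 1.7895 F [ 1.7  -1.85 -2.31] open 0.318
```

Now I release and retreat straight up.

Request:
carry_out(
  rows=[
    [[0,0,0],[0,0,0],0.8],
    [[0,0,0],[0,0,0],0.6],
    [[0,0,0],[0,0,0],0.4],
    [[0,0,0],[0,0,0],0.3],
    [[0,0,0],[0,0,0],0.3],
    [[0,0,-1],[0,0,0],0.3],
    [[0,0,-3],[0,0,0],0.3],
    [[0,0,-6],[0,0,0],0.3],
    [[0,0,-9],[0,0,0],0.3],
    [[0,0,-10],[0,0,0],0.3],
    [[0,0,-10],[0,0,0],0.3],
  ],
)

```text
clock: 32.25
tool_pos: [0.4612, 0.1496, 0.3673]
eef_rot: [0.731, 0.682, 0.002, 0.001]
contact_force: [0.4, 0.1, 0.5]
opening: 0.697
finger_force: 0.0
```

```bash
python3 - <<'E'
from h import *
s=snap('scene','s10'); print(dial(s)); lev()
A=cv2.resize(s['image'][20:260,180:330],None,fx=2,fy=2,interpolation=2)
d=cv2.resize(s['image'][180:250,208:290],None,fx=5,fy=5,interpolation=2)
c=np.zeros((480,720,3),np.uint8);c[:,:300]=A;c[:350,302:712]=d
cv2.imwrite('pics/c9.png',c[:,:,::-1])
# numeric checks: spring/short spring/ball and max hand
g=cv2.cvtColor(s['image'],cv2.COLOR_RGB2GRAY).astype(np.float32)
A=np.radians(np.arange(0,360,5.));q=np.arange(3,9,.5)
v=cv2.remap(g,(231.3+np.cos(A)[:,None]*q).astype('f4'),(226.7-np.sin(A)[:,None]*q*1.05).astype('f4'),1)
print([(int(round(np.degrees(a))),int(x)) for a,x in zip(A,v.mean(1))])
o=ld('s3')['image'].astype(int);dd=np.abs(o-s['image']).max(2)>40;dd[:,:]&=True
print('diff around short spring/cutter', dd[270:400,270:440].sum())
im=s['image']; f0=ld('s3')['image']
E
```

```text
180.4
clk 32.3 p [0.4605 0.1491 0.3849] r 0.2842 th 1.7112 F [ 0.58 -0.41 -0.17] open 0.703
[(0, 190), (5, 192), (10, 194), (15, 194), (20, 195), (25, 195), (30, 195), (35, 195), (40, 195), (45, 196), (50, 196), (55, 196), (60, 196), (65, 196), (70, 196), (75, 196), (80, 195), (85, 195), (90, 194), (95, 193), (100, 191), (105, 187), (110, 187), (115, 188), (120, 188), (125, 187), (130, 187), (135, 186), (140, 184), (145, 183), (150, 181), (155, 177), (160, 173), (165, 166), (170, 155), (175, 145), (180, 141), (185, 145), (190, 160), (195, 176), (200, 185), (205, 190), (210, 192), (215, 193), (220, 194), (225, 194), (230, 195), (235, 195), (240, 195), (245, 194), (250, 194), (255, 194), (260, 194), (265, 193), (270, 193), (275, 192), (280, 189), (285, 189), (290, 190), (295, 190), (300, 189), (305, 185), (310, 182), (315, 182), (320, 184), (325, 186), (330, 187), (335, 191), (340, 193), (345, 193), (350, 192), (355, 190)]
diff around short spring/cutter 0
```

```bash
python3 - <<'E'
from h import *
a,b=ld('s5')['image'].astype(int),ld('s10')['image'].astype(int)
d=np.abs(a-b).max(2)[178:215,245:280]; print('spring region diff px>40:',(d>40).sum(),d.mean())
m=(b.max(2)<60).astype(np.uint8)[60:95,205:232]
n,l,st,c=cv2.connectedComponentsWithStats(m);i=1+st[1:,4].argmax();print('ball',st[i]+[205,60,0,0,0])
print(r.finish_job())
E
```

```text
spring region diff px>40: 0 4.178378378378379
ball [212  70  13  17 156]
the job is handed in; nothing more can be done
None
```

The job is handed in: the spring was tested and stands free in the cup, the lever is back up, and the maximum hand kept the reading taken while the lever rested lightly on the stop for just over two seconds.

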